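# Stop the shaker and lift out the jar carrier

## Robot

A 7-joint arm with a two-finger parallel gripper is mounted at the origin on the work surface; the furniture and walls round the work are solid. World frame = base frame: x ahead of the robot, y to its left, z up, the work surface at z = 0. Lengths are in mm, angles in rad, forces in N, time in s.
With the tool pointing down it reaches from about 425 to 875 mm from the base axis. Payload 4.7 kg.
Tool frame: the origin (TCP) lies on the centre line of the jaws, within the pads' length; the fingertips stand 11 mm ahead of it and the grasp point (between the pads) lies 8 mm behind it (manip.nose_length is the distance from the TCP to the fingertips, in mm); z points along the fingers, y is the line along which they close (so a half turn about z gives the same grasp; the last joint's range is limited). The gripper opens to 85 mm and grips with 20 to 120 N. Pads are 22 mm wide; open, the fingers measure 114 mm over their backs; the gripper's body (76 mm by 85 mm) begins 54 mm behind the grasp point. The pads swing forward as they close: fully open they stand 13 mm farther back than shut.
Start: joints at [1.201, 0.321, -0.07, 1.45, 0.023, 1.371, -0.057], TCP at [243.372, -602.741, 217.149] pointing down, gripper open.
Joint ranges: [-2.86, 2.86], [-0.3, 2.09], [-1.38, 1.24], [0.06, 2.45], [-1.56, 4.7], [0.09, 2.05], [-2.69, 2.69]. Speed limits (rad/s): [2.57, 2.57, 3.14, 3.14, 3.14, 3.14, 3.14].

## Interface

Orientations are given as a unit quaternion [w, x, y, z].
In Python, from cell import manip gives the robot as it stands.
- The arm moves only by the tool jog_arm, never from a script. Its argument "series" is a list of rows, each an object with "travel": the shift along the tool's x, y, z in m, a list of three; "turn": the turn about the tool's z in degrees. A call has 1 to 12 rows; each row shifts and turns the commanded pose from where the row before left it, along the tool's axes as they then stand; what a row does not reach is not made up. A row lasts 1/8 s, in which the tool goes at most 62.5 mm and 10.7 degrees, less where a joint would pass 70% of its speed; a pose out of reach is approached as far as the arm can. A call is refused whole if a number of a shift passes 0.0625 or a number of a turn 10.7, either way. A call with a gripper value outside its range is refused whole. "hand" is the gripper's target within -1 to 1 (fully open at 1, half-way at 0, shut at -1), set as the call begins (left out, the last holds). The fingers move at their own pace and stop on an object; "newtons" is the grip in N (left out, the last holds). Time passes only in rows, so rows that do not move let the fingers close. It gives the time, the measured TCP pose, the force and the opening at its end, in the units of the state.
- manip.sense(): the state, without advancing time (a new reading comes with each control period).
- manip.capture(name): name is "side" or "top" or "wrist"; returns a dict with "pixels" (400x640x3 uint8, red, green, blue), "fx", "fy", "cx", "cy" (pixels), "dist" ([k1, k2, p1, p2, k3] as OpenCV has them; the pictures are not rectified), "cam_to_world" (4x4, takes a point from camera to world coordinates). Camera axes: x right, y up, looking along -z (the intrinsics and any distortion apply to the point x, -y, -z); pixel columns grow to the right and rows downward; lengths in mm; the calibration is good to about 2 mm. A picture is of the moment at which its call begins. There is no depth.
- manip.job_done(): hands the job in, once; it reports no verdict.
Trained networks look in the newest picture that a camera, given by its name, has taken for a name from the list of things; names that differ only in an ending like _2 or _b are one class to them, and where a whole thing is asked for, a point or a joint stands for the part that bears it (a point fixed in the world has none). Each returns a list of dicts, best first, with "score" (0 to 1); they miss things now and then, are a little off and sometimes report something else, mostly with a low value. They report only what shows in the picture. A call takes as long as a camera call.
- manip.silhouettes(camera, name): "pixels" (400x640 bool, what is visible of it) and "bbox" ([left, top, right, bottom] in pixels, round what is visible of it).
The state is a dict: "t": time; "joint_pos": joint angles; "joint_velocities": joint speeds; "effort": joint torques, N m; "position": TCP position; "tool_rot": TCP orientation; "wrist_force": force on the tool from outside, world axes, zero at the start; "ft_torque": the same for the moment, N m; "width": finger opening in mm.
Only numpy, scipy, OpenCV 4.12 (cv2) and the standard library are available. Lean on these libraries where they do the work, as an engineer would, in place of code of your own. Each camera call takes 0.05 s, during which the arm holds its last target. There are 200 camera calls.

## Task

Unload the shaker: on its control box press the red key (stop), then the yellow key (centre), then the blue key (unlock), each fully down and let up again before the next, and do not press the green key (run). Then take the blue jar carrier by its black top handle, lift it straight up to about 10 cm above the shaker's platform without tipping it, with both jars in it, and hold it there level and still for two seconds; finish while still holding it in the air.

Things in the scene. Friction and masses are not known exactly. Their poses are not given: they have to be found in the camera images.
- shaker: bench platform shaker, fixed to the worktop: white housing 150 (x) x 220 (y) x 50 mm high with an aluminium platform and a black rubber mat on it. Origin: centre of its underside, on the worktop; its x axis is its short side, its y axis its long side, z up. Its black locating blocks stand up to 11 mm above the mat round the carrier's foot, with 4 to 7 mm of play.
- platform (a point): centre of the top of the shaker's rubber mat, 70 mm above the worktop, on which the carrier stands; axes as the shaker's
- carrier: blue open tray 78 (x) x 166 (y) x 30 mm high, about 0.25 kg empty and 0.45 to 0.63 kg with its jars, with a steel upright bow in the middle and a black handle bar on top; it stands loose on the shaker's mat with its axes along the shaker's. Origin: centre of its underside, z up.
- carrier_handle (a point): centre of the black handle bar, 124 mm above the carrier's underside. The bar runs along the carrier's x axis: 70 mm long (x), 16 mm thick (y), 20 mm high (z); pinch it across its 16 mm (along the carrier's y). The two steel legs below it are 8 mm square at x = -28 and +28 mm, so the middle is free underneath; the jar lids reach 84 mm above the carrier's underside.
- jar_red: closed white sample jar with red screw lid, diameter 58 mm, 80 mm high, standing loose in one of the carrier's two pockets (pocket centres at y = -43 and +43 mm, floor 4 mm above the carrier's underside); origin: centre of its underside
- jar_blue: closed white sample jar with blue screw lid, diameter 50 mm, 66 mm high, standing loose in the other pocket; origin: centre of its underside
- key_red_top (a point): centre of the top face of the red key (stop): a round spring key of 24 mm diameter in a black collar, facing up. The four keys stand in a row, 40 mm apart, on the grey control box (176 x 62 x 31 mm, fixed, to the right of the shaker); their order in the row changes.
- key_red (a joint): travel of the red key: 0 up, 0.006 m fully down (pressed from above; about 5 N holds it fully down; springs back up)
- key_yellow_top (a point): centre of the top face of the yellow key (centre): a round spring key of 24 mm diameter in a black collar, facing up. The four keys stand in a row, 40 mm apart, on the grey control box (176 x 62 x 31 mm, fixed, to the right of the shaker); their order in the row changes.
- key_yellow (a joint): travel of the yellow key: 0 up, 0.006 m fully down (pressed from above; about 5 N holds it fully down; springs back up)
- key_blue_top (a point): centre of the top face of the blue key (unlock): a round spring key of 24 mm diameter in a black collar, facing up. The four keys stand in a row, 40 mm apart, on the grey control box (176 x 62 x 31 mm, fixed, to the right of the shaker); their order in the row changes.
- key_blue (a joint): travel of the blue key: 0 up, 0.006 m fully down (pressed from above; about 5 N holds it fully down; springs back up)
- key_green_top (a point): centre of the top face of the green key (run, not to be pressed): a round spring key of 24 mm diameter in a black collar, facing up. The four keys stand in a row, 40 mm apart, on the grey control box (176 x 62 x 31 mm, fixed, to the right of the shaker); their order in the row changes.
- key_green (a joint): travel of the green key: 0 up, 0.006 m fully down (pressed from above; about 5 N holds it fully down; springs back up)

How it is judged (in metres and radians):
On the way, in this order (a step that is already met when the one before it is completed fails the run):
1. the red key is pressed down, the other keys being up (value of joint key_red above 0.0045 m and value of joint each of key_yellow, key_blue, key_green below 0.002 m), for 0.05 s.
2. the yellow key is pressed down, the other keys being up (value of joint key_yellow above 0.0045 m and value of joint each of key_red, key_blue, key_green below 0.002 m), for 0.05 s.
3. the blue key is pressed down, the other keys being up (value of joint key_blue above 0.0045 m and value of joint each of key_red, key_yellow, key_green below 0.002 m), for 0.05 s.
4. the carrier is held in the air above the platform, level and still, with both jars in it, for 1.5 s (z of carrier in the frame of platform between 0.07 and 0.14 m and horizontal distance between carrier and platform below 0.05 m and angle between carrier's own z axis and vertical below 0.14 rad and linear speed of carrier below 0.02 m/s and angular speed of carrier below 0.12 rad/s and contact force between the fingers and carrier above 2 N and contact force between carrier and shaker below 0.05 N and z of jar_red in the frame of carrier between -0.002 and 0.015 m and distance between each of jar_red, jar_blue and carrier below 0.06 m and angle between each of jar_red, jar_blue's own z axis and vertical below 0.25 rad and z of jar_blue in the frame of carrier between -0.002 and 0.015 m and value of joint each of key_red, key_yellow, key_blue, key_green below 0.002 m), for 1.5 s.
At the end, for the whole second after the job is handed in: The gripper holds the carrier: its underside 70 to 140 mm above the shaker's mat, its centre within 50 mm sideways of the platform's centre, tilted less than 8 degrees, still (under 20 mm/s and 0.12 rad/s), touching the shaker nowhere; both jars stand upright in it; all keys are up (all of step 4); the arm keeps its last pose, push and grip.
It fails at once if the green key is pressed (more than 3 mm) (value of joint key_green above 0.003 m).
It fails at once if two keys are down at once (each more than 3 mm) (value of joint each of key_red, key_yellow above 0.003 m or value of joint each of key_red, key_blue above 0.003 m or value of joint each of key_red, key_green above 0.003 m or value of joint each of key_yellow, key_blue above 0.003 m or value of joint each of key_yellow, key_green above 0.003 m or value of joint each of key_blue, key_green above 0.003 m).
It fails at once if the carrier is tipped by more than 17 degrees (angle between carrier's own z axis and vertical above 0.3 rad).
It also fails if it takes over 58 s, if anything falls off the work surface, if the arm or the gripper's body presses on something with over 40 N, if the wrist force passes 120 N, or if a joint passes its speed limit or range.

## Working session

There is one attempt and no reset: what is moved stays moved. The work goes in short steps, Python scripts to look and compute and a tool call to move; the robot and the scene stay as the last step left them, time stands still between calls to the robot, and variables do not carry over. Pictures are saved under pics/ and viewed, on a budget of 10 in all, crops included, one or two more only if the job needs it, and the job is handed in when it is done.

Besides the shell and the picture viewer there is one more tool, called after ">>>" by a JSON object that holds its "name" and its "arguments", one argument or row to a line. jog_arm: Moves the arm, as the interface text tells. Its arguments: {"type":"object","properties":{"series":{"type":"array"},"hand":{"type":"number"},"newtons":{"type":"number"}},"required":["series"]}

```bash
mkdir -p pics; cat > h.py <<'E'
import numpy as np, cv2
from cell import manip
def ray(c,uv):
    K=np.array([[c['fx'],0,c['cx']],[0,c['fy'],c['cy']],[0,0,1.]])
    p=cv2.undistortPoints(np.array([[uv]],float),K,np.array(c['dist'],float))[0,0]
    T=np.array(c['cam_to_world']); d=T[:3,:3]@np.array([p[0],-p[1],-1]); return T[:3,3],d/np.linalg.norm(d)
def atz(c,uv,z):
    o,d=ray(c,uv); return o+d*(z-o[2])/d[2]
def cen(m):
    r,c=np.nonzero(m); return [c.mean(),r.mean()]
def tri(rs):
    A=sum(np.eye(3)-np.outer(d,d) for o,d in rs); b=sum((np.eye(3)-np.outer(d,d))@o for o,d in rs); return np.linalg.solve(A,b)
def save(c,n): cv2.imwrite('pics/'+n,c['pixels'][:,:,::-1])
E
python3 - <<'E'
from h import *
s=manip.sense();print({k:np.round(s[k],3).tolist() for k in s}, manip.nose_length)
C={n:manip.capture(n) for n in('top','side')}
save(C['top'],'top.png');save(C['side'],'side.png')
for n in C:
  print(n,np.round(C[n]['cam_to_world'],2).tolist())
  for k in ['shaker','carrier','carrier_handle','key_red_top','key_yellow_top','key_blue_top','key_green_top','jar_red','jar_blue']:
    for r in manip.silhouettes(n,k)[:2]:
      uv=cen(r['pixels']); print(n,k,round(r['score'],2),np.round(uv),np.round(r['bbox']),r['pixels'].sum(),np.round(atz(C[n],uv,36)))
E
```

```text
{'t': 0.0, 'joint_pos': [1.201, 0.322, -0.07, 1.452, 0.023, 1.371, -0.057], 'joint_velocities': [-0.001, 0.002, 0.0, 0.0, 0.001, 0.0, 0.001], 'effort': [-0.001, -49.357, -0.383, -31.434, 0.013, 0.011, 0.0], 'position': [243.116, -602.214, 215.995], 'tool_rot': [-0.001, 0.982, 0.191, -0.0], 'wrist_force': [0.32, 0.412, 0.012], 'ft_torque': [-0.01, -0.032, -0.029], 'width': 85.287} 11.0
top [[0.02, 0.98, -0.19, 261.81], [-1.0, 0.02, -0.01, -76.46], [-0.01, 0.19, 0.98, 1015.04], [0.0, 0.0, 0.0, 1.0]]
top shaker 0.65 [282. 197.] [220. 141. 337. 234.] 4291 [460.   5.  36.]
top carrier 0.66 [277. 186.] [234. 149. 324. 214.] 2083 [483.  16.  36.]
top carrier 0.24 [420. 193.] [412. 186. 428. 200.] 116 [ 475. -268.   36.]
top carrier_handle 0.63 [277. 185.] [231. 149. 325. 218.] 2200 [484.  16.  36.]
top key_yellow_top 0.71 [413. 233.] [407. 231. 422. 241.] 105 [ 394. -253.   36.]
top key_yellow_top 0.24 [281. 196.] [219. 140. 340. 238.] 4749 [462.   6.  36.]
top key_green_top 0.68 [409. 253.] [408. 249. 415. 259.] 107 [ 355. -245.   36.]
top key_green_top 0.22 [417. 213.] [409. 210. 424. 219.] 106 [ 434. -261.   36.]
top jar_red 0.74 [299. 184.] [282. 164. 316. 207.] 987 [487. -29.  36.]
top jar_blue 0.68 [253. 174.] [241. 160. 266. 191.] 699 [506.  64.  36.]
side [[-0.92, -0.35, 0.17, 612.13], [0.39, -0.82, 0.41, 326.57], [-0.0, 0.45, 0.89, 982.52], [0.0, 0.0, 0.0, 1.0]]
side shaker 0.83 [324. 264.] [283. 194. 371. 312.] 4226 [486.  32.  36.]
side carrier 0.62 [325. 246.] [298. 200. 356. 286.] 2016 [469.  -1.  36.]
side carrier_handle 0.73 [324. 263.] [278. 195. 372. 312.] 4604 [485.  31.  36.]
side carrier_handle 0.72 [325. 246.] [298. 200. 356. 287.] 1990 [470.  -1.  36.]
side key_red_top 0.31 [278. 142.] [274. 136. 286. 153.] 81 [ 470. -273.   36.]
side jar_red 0.71 [320. 214.] [304. 194. 336. 238.] 815 [451. -72.  36.]
side jar_blue 0.75 [328. 260.] [315. 239. 342. 278.] 805 [476.  27.  36.]
```

```bash
python3 - <<'E'
import cv2
a=cv2.imread('pics/top.png')[125:275,205:445];b=cv2.imread('pics/side.png')[110:320,250:400]
a=cv2.resize(a,None,fx=3.3,fy=3.3,interpolation=3);b=cv2.resize(b,None,fx=2.8,fy=2.8,interpolation=3)
cv2.imwrite('pics/topc.png',a);cv2.imwrite('pics/sidec.png',b)
E
```

```text
(no output)
```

View pics/topc.png

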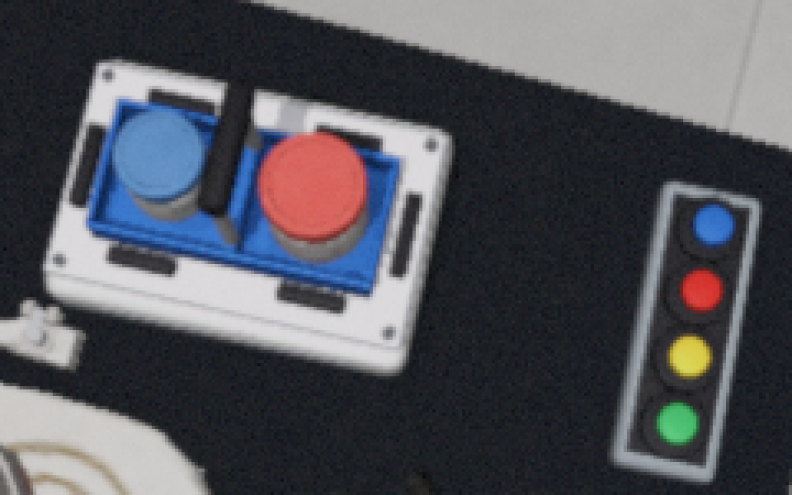

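View pics/sidec.png

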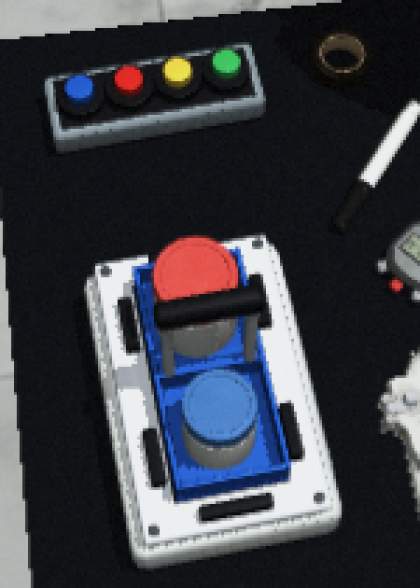

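Top crop: the keys run blue (713,225), red (702,290), yellow (690,355), green (677,423), far to near. The handle bar's centre is at about (228,148). The side crop agrees: keys at (80,87), (128,78), (178,70), (226,62) and handle at (210,306). Next I triangulate them.

```bash
python3 - <<'E'
from h import *
t=cv2.imread('pics/top.png');s=cv2.imread('pics/side.png')
C={n:manip.capture(n) for n in('top','side')}
def blob(img,uv,r=6):
    h=cv2.cvtColor(img,cv2.COLOR_BGR2HSV).astype(int); u,v=int(round(uv[0])),int(round(uv[1]))
    m=np.zeros(h.shape[:2],bool); w=h[v-r:v+r+1,u-r:u+r+1]
    d=np.abs((w[...,0]-h[v,u,0]+90)%180-90)
    m[v-r:v+r+1,u-r:u+r+1]=(d<12)&(w[...,1]>140)&(w[...,2]>100); return cen(m)
T={'blue':(713,225),'red':(702,290),'yellow':(690,355),'green':(677,423)}
S={'blue':(80,87),'red':(128,78),'yellow':(178,70),'green':(226,62)}
P={}
for k in T:
    a=blob(t,(205+T[k][0]/3.3,125+T[k][1]/3.3));b=blob(s,(250+S[k][0]/2.8,110+S[k][1]/2.8))
    P[k]=tri([ray(C['top'],a),ray(C['side'],b)]);print(k,np.round(a,1),np.round(b,1),np.round(P[k],1),'z40',np.round(atz(C['top'],a,40),1),np.round(atz(C['side'],b,40),1))
d=P['blue']-P['green'];print('row dir',np.degrees(np.arctan2(d[1],d[0])))
f=lambda x,y:(205+x/3.3,125+y/3.3); g=lambda x,y:(250+x/2.8,110+y/2.8)
print('handle',tri([ray(C['top'],f(228,148)),ray(C['side'],g(210,306))]))
for z in(194,204):
  a=atz(C['top'],f(240,86),z);b=atz(C['top'],f(214,212),z);print('top ends',a,b,np.degrees(np.arctan2(*(a-b)[1::-1])))
  a=atz(C['side'],g(158,316),z);b=atz(C['side'],g(265,298),z);print('side ends',a,b,np.degrees(np.arctan2(*(a-b)[1::-1])))
# shaker edges at z=50: corner screws
q=[atz(C['top'],f(*p),60)[:2] for p in((108,75),(432,145),(389,333),(59,260))];print('screws',np.round(q,1),np.mean(q,0))
for i,j in((0,1),(3,2),(3,0),(2,1)):
  e=q[j]-q[i];print(np.degrees(np.arctan2(e[1],e[0])),np.linalg.norm(e))
R=cv2.Rodrigues  # tool axes
w,x,y,z=manip.sense()['tool_rot'];from scipy.spatial.transform import Rotation as Ro
print(np.round(Ro.from_quat([x,y,z,w]).as_matrix(),3), manip.sense()['t'])
E
```

```text
blue [420.8 192.8] [277.8 140.8] [ 471.4 -267.1   51.8] z40 [ 473.5 -269.1   40. ] [ 470. -275.   40.]
red [417.3 212.5] [295.5 137.6] [ 431.9 -259.4   52.2] z40 [ 433.9 -261.6   40. ] [ 429.8 -267.4   40. ]
yellow [413.5 232.7] [313.  134.6] [ 392.6 -251.9   51.4] z40 [ 393.8 -253.6   40. ] [ 390.3 -259.3   40. ]
green [409.9 252.5] [330.5 131.5] [ 353.8 -243.8   53. ] z40 [ 355.2 -246.2   40. ] [ 350.1 -251.6   40. ]
row dir -11.21868516249711
handle [474.32578079   6.81755888 193.3748682 ]
top ends [507.39802123   1.52017405 194.        ] [441.1721157   12.25125063 194.        ] -9.20406378186725
side ends [506.45145516   1.1317193  194.        ] [440.27519271  15.75394271 194.        ] -12.459803648921374
top ends [504.40679368   0.57038402 204.        ] [438.98749573  11.17075997 204.        ] -9.20406378186724
side ends [507.79170898   5.25899981 204.        ] [442.45469626  19.69578367 204.        ] -12.459803648921362
screws [[ 552.9   93.4]
 [ 513.4 -100.5]
 [ 400.9  -77.2]
 [ 440.   116.4]] [476.81193654   8.02796006]
-101.52439724673698 197.88334710473575
-101.43215994580888 197.51289337190326
-11.49597072053072 115.21287793146946
-11.680757131634085 114.89532666138501
[[ 0.927  0.374 -0.   ]
 [ 0.374 -0.927 -0.   ]
 [-0.     0.    -1.   ]] 1.1
```

>>> {"name": "jog_arm", "arguments": {
  "series": [
    {"travel":[0,0,0],"turn":8.4},
    {"travel":[0,0,0],"turn":8.4},
    {"travel":[0,0,0],"turn":8.4},
    {"travel":[0,0,0],"turn":8.3},
    {"travel":[0.0145,-0.0465,0.01],"turn":0},
    {"travel":[0.0145,-0.0465,0.01],"turn":0},
    {"travel":[0.0145,-0.0465,0.01],"turn":0},
    {"travel":[0.0145,-0.0465,0.01],"turn":0},
    {"travel":[0.0145,-0.0465,0.01],"turn":0},
    {"travel":[0.0145,-0.0465,0.01],"turn":0},
    {"travel":[0.0145,-0.0465,0.01],"turn":0},
    {"travel":[0,0,0],"turn":0}
  ],
  "hand": -1,
  "newtons": 40
}}

```text
t: 2.6
position: [409.8, -299.5, 146.6]
tool_rot: [-0.001, 0.995, -0.096, -0.0]
wrist_force: [-0.1, -0.2, 0.6]
width: 0.3
```

>>> {"name": "jog_arm", "arguments": {
  "series": [
    {"travel":[0.007,-0.022,0.02],"turn":0},
    {"travel":[0.007,-0.022,0.02],"turn":0},
    {"travel":[0,0,0.012],"turn":0},
    {"travel":[0,0,0],"turn":0}
  ]
}}

```text
t: 3.1
position: [429.0, -265.0, 94.5]
tool_rot: [0.0, 0.995, -0.101, -0.001]
wrist_force: [-0.2, -0.1, 0.4]
width: -0.1
```

```bash
python3 - <<'E'
from h import *
c=manip.capture('wrist');save(c,'w1.png');s=manip.sense();print(s['position'],np.round(c['cam_to_world'],2).tolist())
h=cv2.cvtColor(c['pixels'],cv2.COLOR_RGB2HSV).astype(int)
for k,hu in dict(red=0,yellow=27,blue=107,green=68).items():
    m=((np.abs((h[...,0]-hu+90)%180-90)<12)&(h[...,1]>140)&(h[...,2]>90)).astype(np.uint8)
    n,l,st,ce=cv2.connectedComponentsWithStats(m)
    for i in range(1,n):
        if st[i,4]>150: print(k,st[i],ce[i].round(1),atz(c,ce[i],48).round(1),atz(c,ce[i],52).round(1))
E
```

```text
[ 429.4847169  -265.32096797   95.18922751] [[-0.2, 0.93, 0.31, 509.39], [-0.98, -0.19, -0.07, -282.38], [-0.0, -0.32, 0.95, 250.93], [0.0, 0.0, 0.0, 1.0]]
red [ 288  199   39   40 1189] [307.3 218.3] [ 431.6 -260.7   48. ] [ 433.1 -261.1   52. ]
blue [ 286  134   41   42 1304] [305.9 155. ] [ 470.7 -268.2   48. ] [ 471.5 -268.5   52. ]
blue [ 594  287   46  113 1160] [619.7 348.4] [ 291.8 -455.    48. ] [ 296.1 -451.6   52. ]
```

View pics/w1.png

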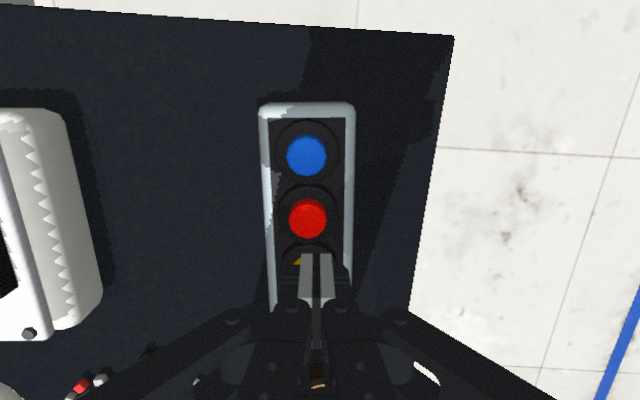

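The wrist view shows the blue key at (306,155), the red key at (307,218) and the fingertips just below red. Both keys match the triangulated positions to within 2 mm.

>>> {"name": "jog_arm", "arguments": {
  "series": [
    {"travel":[0.0015,-0.005,0.014],"turn":0},
    {"travel":[0,0,0.014],"turn":0},
    {"travel":[0,0,0.003],"turn":0},
    {"travel":[0,0,0.002],"turn":0},
    {"travel":[0,0,0],"turn":0}
  ]
}}

```text
t: 3.78
position: [432.8, -259.2, 62.2]
tool_rot: [0.0, 0.995, -0.1, 0.0]
wrist_force: [0.1, 0.3, -1.0]
width: -0.2
```

>>> {"name": "jog_arm", "arguments": {
  "series": [
    {"travel":[0,0,0.002],"turn":0},
    {"travel":[0,0,0.002],"turn":0},
    {"travel":[0,0,0],"turn":0}
  ]
}}

```text
t: 4.15
position: [432.6, -259.1, 58.0]
tool_rot: [0.0, 0.995, -0.1, -0.0]
wrist_force: [-0.3, -0.7, 0.4]
width: -0.2
```

>>> {"name": "jog_arm", "arguments": {
  "series": [
    {"travel":[0,0,0.002],"turn":0},
    {"travel":[0,0,0.002],"turn":0},
    {"travel":[0,0,0],"turn":0}
  ]
}}

```text
t: 4.53
position: [432.6, -259.0, 53.9]
tool_rot: [-0.0, 0.995, -0.1, -0.0]
wrist_force: [0.0, -0.0, -0.3]
width: -0.0
```

>>> {"name": "jog_arm", "arguments": {
  "series": [
    {"travel":[0,0,0.002],"turn":0},
    {"travel":[0,0,0.001],"turn":0},
    {"travel":[0,0,0],"turn":0}
  ]
}}

```text
t: 4.9
position: [432.7, -259.1, 51.0]
tool_rot: [-0.0, 0.995, -0.1, -0.0]
wrist_force: [-0.8, 0.1, -0.4]
width: 0.0
```

>>> {"name": "jog_arm", "arguments": {
  "series": [
    {"travel":[0,0,0.002],"turn":0},
    {"travel":[0,0,0.002],"turn":0},
    {"travel":[0,0,0],"turn":0}
  ]
}}

```text
t: 5.28
position: [432.6, -259.0, 46.9]
tool_rot: [-0.0, 0.995, -0.1, -0.0]
wrist_force: [-0.5, -0.4, -0.7]
width: 0.0
```

>>> {"name": "jog_arm", "arguments": {
  "series": [
    {"travel":[0,0,0.002],"turn":0},
    {"travel":[0,0,0],"turn":0}
  ]
}}

```text
t: 5.52
position: [432.6, -259.1, 45.0]
tool_rot: [-0.0, 0.995, -0.1, -0.0]
wrist_force: [0.1, 0.4, 0.9]
width: 0.2
```

```bash
python3 - <<'E'
from h import *
c=manip.capture('side');d=manip.capture('wrist')
a=cv2.resize(c['pixels'][100:180,240:370],(780,480),interpolation=3);cv2.imwrite('pics/s2.png',a[:,:,::-1]);
b=cv2.resize(d['pixels'][90:330,200:420],(440,480));cv2.imwrite('pics/s2.png',np.hstack([cv2.resize(a,(360+0,222)), np.zeros((222,1,3),np.uint8), cv2.resize(b,(203,222))])[:,:,::-1])
E
```

```text
(no output)
```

View pics/s2.png

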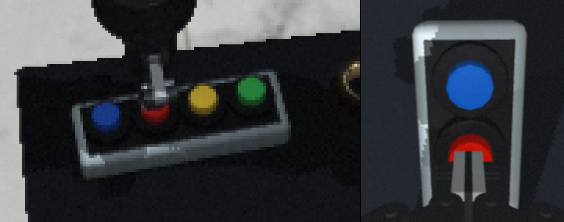

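The tip is centred over the red key in both views, and the force is just starting to rise, so this is first contact.

>>> {"name": "jog_arm", "arguments": {
  "series": [
    {"travel":[0,0,0.002],"turn":0},
    {"travel":[0,0,0.002],"turn":0},
    {"travel":[0,0,0],"turn":0}
  ]
}}

```text
t: 6.0
position: [432.6, -259.0, 40.9]
tool_rot: [-0.0, 0.995, -0.1, -0.0]
wrist_force: [0.4, 0.4, -0.2]
width: 0.1
```

```bash
python3 - <<'E'
from h import *
s=manip.sense();p=np.array(s['position']);print(p,s['wrist_force'],s['joint_pos'])
def proj(c,P):
    T=np.linalg.inv(np.array(c['cam_to_world']));q=T[:3,:3]@P+T[:3,3];K=np.array([[c['fx'],0,c['cx']],[0,c['fy'],c['cy']],[0,0,1.]])
    return cv2.projectPoints(np.array([[q[0],-q[1],-q[2]]]),np.zeros(3),np.zeros(3),K,np.array(c['dist'],float))[0][0,0]
c=manip.capture('wrist');d=manip.capture('side')
ims=[]
for cc,box in((c,(240,130,380,330)),(d,(255,115,355,175))):
    im=cc['pixels'].copy(); S=4; l,t,r,b=box
    im=cv2.resize(im[t:b,l:r],None,fx=S,fy=S,interpolation=3) if cc is d else cv2.resize(im[t:b,l:r],None,fx=2.5,fy=2.5,interpolation=3)
    sc=4 if cc is d else 2.5
    for off,col in((11,(255,0,255)),(0,(0,255,255))):
        uv=(proj(cc,p-[0,0,off])-[l,t])*sc+sc/2;cv2.circle(im,tuple(int(v) for v in uv),3,col,-1)
    ims.append(im)
H=500;out=np.zeros((H,ims[0].shape[1]+ims[1].shape[1],3),np.uint8)
out[:ims[0].shape[0],:ims[0].shape[1]]=ims[0];out[:ims[1].shape[0],ims[0].shape[1]:]=ims[1]
cv2.imwrite('pics/s3.png',out[:,:,::-1]);print(out.shape)
E
```

```text
[ 432.58937597 -259.01283053   40.8729101 ] [ 0.40546124  0.39825972 -0.189302  ] [ 0.7378022   0.19265978 -0.27162447  1.99396825  0.06262748  0.96317058
 -1.33648236]
(500, 750, 3)
```

View pics/s3.png

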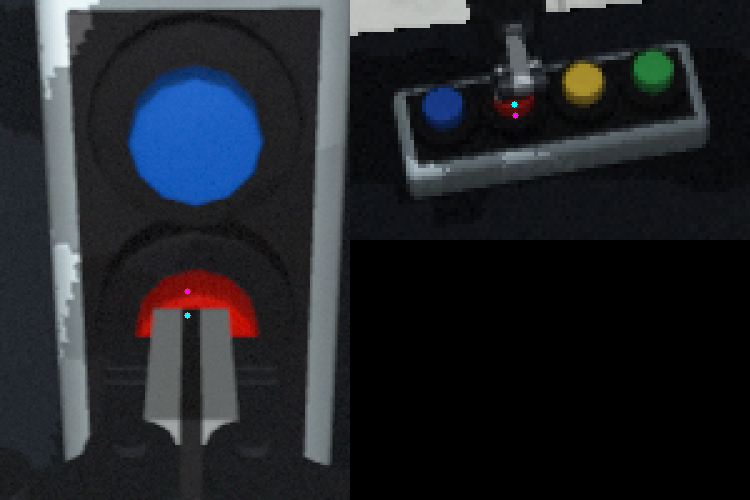

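The fingertips end visibly higher than the nominal nose point, and there is no force yet. I'll keep descending in small steps.

>>> {"name": "jog_arm", "arguments": {
  "series": [
    {"travel":[0,0,0.002],"turn":0},
    {"travel":[0,0,0.002],"turn":0},
    {"travel":[0,0,0],"turn":0}
  ]
}}

```text
t: 6.48
position: [433.0, -259.3, 37.3]
tool_rot: [0.0, 0.995, -0.1, 0.0]
wrist_force: [0.9, -0.3, 2.7]
width: -0.4
```

Contact at last, at a TCP height of about 38 mm (2.7 N).

>>> {"name": "jog_arm", "arguments": {
  "series": [
    {"travel":[0,0,0.002],"turn":0},
    {"travel":[0,0,0.001],"turn":0},
    {"travel":[0,0,0],"turn":0}
  ]
}}

```text
t: 6.85
position: [432.9, -259.3, 34.3]
tool_rot: [0.0, 0.995, -0.1, 0.0]
wrist_force: [-0.1, -0.1, 4.0]
width: 0.2
```

>>> {"name": "jog_arm", "arguments": {
  "series": [
    {"travel":[0,0,0.001],"turn":0},
    {"travel":[0,0,0.001],"turn":0},
    {"travel":[0,0,0],"turn":0}
  ]
}}

```text
t: 7.22
position: [433.0, -259.3, 33.3]
tool_rot: [0.0, 0.995, -0.1, 0.0]
wrist_force: [-3.4, 2.6, 11.7]
width: -0.0
```

>>> {"name": "jog_arm", "arguments": {
  "series": [
    {"travel":[0,0,-0.011],"turn":0},
    {"travel":[0,0,-0.011],"turn":0},
    {"travel":[0,0,0],"turn":0},
    {"travel":[-0.019,0,0],"turn":0},
    {"travel":[-0.019,0,0],"turn":0},
    {"travel":[0,0,0],"turn":0},
    {"travel":[0,0,0.007],"turn":0},
    {"travel":[0,0,0.005],"turn":0},
    {"travel":[0,0,0],"turn":0}
  ]
}}

```text
t: 8.35
position: [395.5, -251.2, 41.3]
tool_rot: [-0.0, 0.995, -0.1, -0.001]
wrist_force: [0.3, 0.5, -0.4]
width: 0.3
```

>>> {"name": "jog_arm", "arguments": {
  "series": [
    {"travel":[0,0,0.002],"turn":0},
    {"travel":[0,0,0.002],"turn":0},
    {"travel":[0,0,0.002],"turn":0},
    {"travel":[0,0,0.001],"turn":0},
    {"travel":[0,0,0],"turn":0}
  ]
}}

```text
t: 8.98
position: [395.8, -251.6, 35.4]
tool_rot: [0.0, 0.995, -0.1, 0.0]
wrist_force: [0.9, 0.2, 4.6]
width: 0.1
```

>>> {"name": "jog_arm", "arguments": {
  "series": [
    {"travel":[0,0,0.001],"turn":0},
    {"travel":[0,0,0.001],"turn":0},
    {"travel":[0,0,0],"turn":0}
  ]
}}

```text
t: 9.35
position: [395.8, -251.6, 33.4]
tool_rot: [0.0, 0.995, -0.1, 0.0]
wrist_force: [0.2, -0.1, 5.0]
width: -0.0
```

>>> {"name": "jog_arm", "arguments": {
  "series": [
    {"travel":[0,0,0.001],"turn":0},
    {"travel":[0,0,0.0005],"turn":0},
    {"travel":[0,0,0],"turn":0}
  ]
}}

```text
t: 9.72
position: [395.9, -251.7, 33.2]
tool_rot: [0.0, 0.995, -0.1, 0.0]
wrist_force: [-4.2, 3.1, 16.1]
width: 0.1
```

Yellow bottomed. Blue is 80 mm along tool +x, so I'll cross over red with 24 mm of clearance.

>>> {"name": "jog_arm", "arguments": {
  "series": [
    {"travel":[0,0,-0.012],"turn":0},
    {"travel":[0,0,-0.014],"turn":0},
    {"travel":[0,0,0],"turn":0},
    {"travel":[0.026,0,0],"turn":0},
    {"travel":[0.027,0,0],"turn":0},
    {"travel":[0.027,0,0],"turn":0},
    {"travel":[0,0,0],"turn":0},
    {"travel":[0,0,0.009],"turn":0},
    {"travel":[0,0,0.007],"turn":0},
    {"travel":[0,0,0.002],"turn":0},
    {"travel":[0,0,0.002],"turn":0},
    {"travel":[0,0,0],"turn":0}
  ]
}}

```text
t: 11.22
position: [473.5, -267.6, 37.7]
tool_rot: [0.0, 0.995, -0.1, -0.0]
wrist_force: [-2.3, -0.1, 1.5]
width: 0.2
```

>>> {"name": "jog_arm", "arguments": {
  "series": [
    {"travel":[0,0,0.002],"turn":0},
    {"travel":[0,0,0.002],"turn":0},
    {"travel":[0,0,0.001],"turn":0},
    {"travel":[0,0,0],"turn":0}
  ]
}}

```text
t: 11.72
position: [474.0, -267.8, 33.4]
tool_rot: [0.0, 0.995, -0.1, 0.0]
wrist_force: [-4.4, 0.2, 8.9]
width: 0.2
```

>>> {"name": "jog_arm", "arguments": {
  "series": [
    {"travel":[0,0,0.0005],"turn":0},
    {"travel":[0,0,0],"turn":0},
    {"travel":[0,0,-0.02],"turn":0},
    {"travel":[0,0,-0.05],"turn":0},
    {"travel":[0,0,-0.05],"turn":0},
    {"travel":[0,0,-0.05],"turn":0},
    {"travel":[0,0,-0.05],"turn":0},
    {"travel":[0,0,0],"turn":0}
  ]
}}

```text
t: 12.72
position: [476.9, -268.5, 256.8]
tool_rot: [0.002, 0.995, -0.1, 0.005]
wrist_force: [-0.0, -0.2, 0.1]
width: -0.2
```

>>> {"name": "jog_arm", "arguments": {
  "series": [
    {"travel":[-0.009,-0.045,0],"turn":0},
    {"travel":[-0.009,-0.045,0],"turn":0},
    {"travel":[-0.009,-0.045,0],"turn":0},
    {"travel":[-0.009,-0.045,0],"turn":0},
    {"travel":[-0.009,-0.045,0],"turn":0},
    {"travel":[-0.009,-0.045,0],"turn":0},
    {"travel":[0,0,0],"turn":0},
    {"travel":[0,0,0],"turn":0}
  ],
  "hand": 1
}}

```text
t: 13.72
position: [474.7, 7.3, 251.1]
tool_rot: [0.0, 0.995, -0.1, -0.0]
wrist_force: [1.1, 0.4, 0.3]
width: 84.7
```

```bash
python3 - <<'E'
from h import *
print(manip.sense()['position'])
c=manip.capture('wrist');d=manip.capture('side')
print(np.round(c['cam_to_world'],2).tolist())
o=np.zeros((400,640+160,3),np.uint8);o[:,:640]=c['pixels'];o[:280,640:]=cv2.resize(d['pixels'][120:320,250:364],(160,280))
cv2.imwrite('pics/h1.png',o[:,:,::-1]);save(d,'side2.png')
for n in('carrier_handle','carrier','jar_red','jar_blue'):
  for r in manip.silhouettes('wrist',n)[:1]: print(n,r['score'],np.round(r['bbox']),np.round(cen(r['pixels'])))
E
```

```text
[474.68439408   7.26371368 251.14664643]
[[-0.2, 0.93, 0.31, 554.95], [-0.98, -0.19, -0.06, -9.99], [-0.0, -0.32, 0.95, 407.69], [0.0, 0.0, 0.0, 1.0]]
carrier_handle 0.66 [226. 131. 413. 269.] [309. 174.]
carrier 0.68 [224. 132. 411. 270.] [309. 174.]
jar_red 0.61 [330. 143. 412. 229.] [368. 186.]
jar_blue 0.83 [228. 144. 294. 216.] [264. 181.]
```

View pics/h1.png

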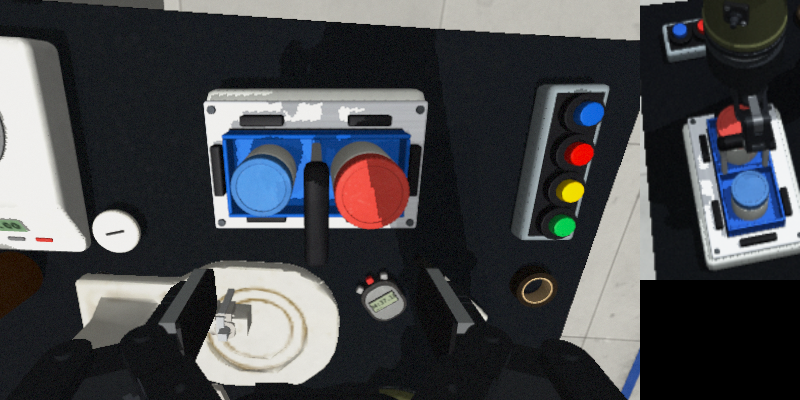

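The handle bar runs from (315,163) to (317,262) in the wrist view. It is centred between the pads at about columns 213 and 430, and both jars are standing.

```bash
python3 - <<'E'
from h import *
s=manip.sense();p=np.array(s['position']);c=manip.capture('wrist');t=manip.capture('top')
a=np.radians(-11.5);X=np.array([np.cos(a),np.sin(a),0]);Y=np.array([np.sin(a),-np.cos(a),0])
o,d=ray(c,(315.5,253.5)) # closed-tip front edge seen earlier, same wrist geometry
for xf in(9,11,13):
    k=(xf-(o-p)@X)/(d@X);q=o+k*d-p;print('tip front edge rel TCP: x',xf,'y',round(q@Y,1),'z',round(q[2],1))
for z in(194,199,204):
    A=atz(c,(315.5,163),z);B=atz(c,(317,262),z);m=(A+B)/2
    print(z,'ends',A.round(1),B.round(1),np.linalg.norm(A-B).round(1),'mid',m.round(1),'yaw',np.degrees(np.arctan2(*(A-B)[1::-1])).round(1),'tool dx,dy',((m-p)@X).round(1),((m-p)@Y).round(1))
for z in(44,48,52): 
    for uv in((591,114),(581,154),(571,191),(564,227)): print(z,atz(c,uv,z).round(1),end=' ')
    print()
E
```

```text
tip front edge rel TCP: x 9 y 0.6 z 14.9
tip front edge rel TCP: x 11 y 0.6 z 18.8
tip front edge rel TCP: x 13 y 0.6 z 22.7
194 ends [ 5.084e+02 -3.000e-01  1.940e+02] [440.3  12.6 194. ] 69.3 mid [474.3   6.2 194. ] yaw -10.8 tool dx,dy -0.4 0.9
199 ends [509.4  -0.6 199. ] [443.   12.1 199. ] 67.7 mid [476.2   5.8 199. ] yaw -10.8 tool dx,dy 1.5 0.9
204 ends [510.5  -0.8 204. ] [445.6  11.6 204. ] 66.1 mid [478.1   5.4 204. ] yaw -10.8 tool dx,dy 3.5 0.9
44 [ 468.8 -274.    44. ] 44 [ 429.2 -265.9   44. ] 44 [ 389.9 -256.9   44. ] 44 [ 348.3 -250.4   44. ] 
48 [ 469.8 -271.1   48. ] 48 [ 430.5 -263.1   48. ] 48 [ 391.7 -254.2   48. ] 48 [ 350.5 -247.7   48. ] 
52 [ 470.7 -268.2   52. ] 52 [ 431.9 -260.3   52. ] 52 [ 393.5 -251.5   52. ] 52 [ 352.8 -245.1   52. ]
```

The cameras (key tops at about 52 mm) and the contact readings agree that the closed fingertips sit about 13 mm above the reported TCP height. To grasp the bar centre at z≈194 mm, the reading should therefore be about 163 mm.

>>> {"name": "jog_arm", "arguments": {
  "series": [
    {"travel":[0.001,0.001,0.02],"turn":0},
    {"travel":[0,0,0.02],"turn":0},
    {"travel":[0,0,0.016],"turn":0},
    {"travel":[0,0,0.012],"turn":0},
    {"travel":[0,0,0.01],"turn":0},
    {"travel":[0,0,0.01],"turn":0},
    {"travel":[0,0,0],"turn":0}
  ]
}}

```text
t: 15.0
position: [475.2, 6.7, 163.4]
tool_rot: [0.0, 0.995, -0.1, -0.001]
wrist_force: [0.3, -0.3, -0.0]
width: 85.1
```

```bash
python3 - <<'E'
from h import *
c=manip.capture('wrist');d=manip.capture('side');print(manip.sense()['position'],manip.sense()['wrist_force'])
o=np.zeros((400,800,3),np.uint8);o[:,:400]=c['pixels'][:,120:520];o[:,400:]=cv2.resize(d['pixels'][180:300,270:390],(400,400),interpolation=3)
cv2.imwrite('pics/h2.png',o[:,:,::-1])
E
```

```text
[475.8434525    6.69385471 164.32974212] [ 1.11880658 -0.35727109 -0.03686222]
```

View pics/h2.png

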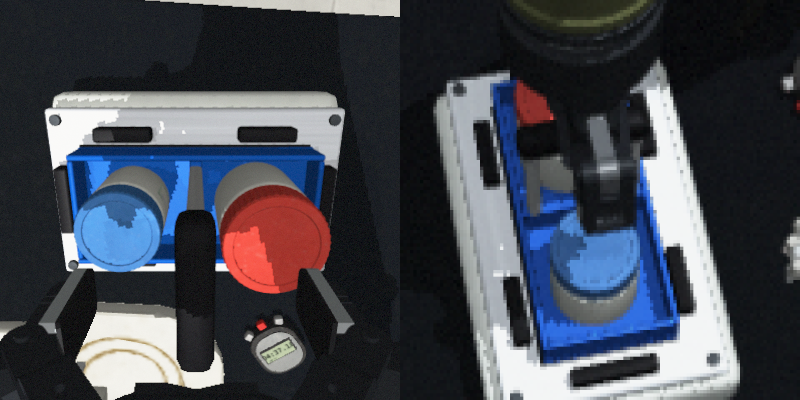

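Both views show the pads straddling the bar, clear of the lids. Closing now.

>>> {"name": "jog_arm", "arguments": {
  "series": [
    {"travel":[0,0,0],"turn":0},
    {"travel":[0,0,0],"turn":0},
    {"travel":[0,0,0],"turn":0},
    {"travel":[0,0,0],"turn":0},
    {"travel":[0,0,0],"turn":0},
    {"travel":[0,0,0],"turn":0},
    {"travel":[0,0,0],"turn":0}
  ],
  "hand": -1,
  "newtons": 80
}}

```text
t: 15.98
position: [475.8, 7.2, 164.3]
tool_rot: [-0.0, 0.995, -0.1, 0.0]
wrist_force: [0.7, 2.8, 2.5]
width: 14.4
```

```bash
python3 - <<'E'
from h import *
c=manip.capture('wrist');d=manip.capture('side')
o=np.zeros((400,800,3),np.uint8);o[:,:400]=c['pixels'][:,120:520];o[:,400:]=cv2.resize(d['pixels'][180:300,270:390],(400,400),interpolation=3)
cv2.imwrite('pics/h3.png',o[:,:,::-1])
E
```

```text
(no output)
```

View pics/h3.png

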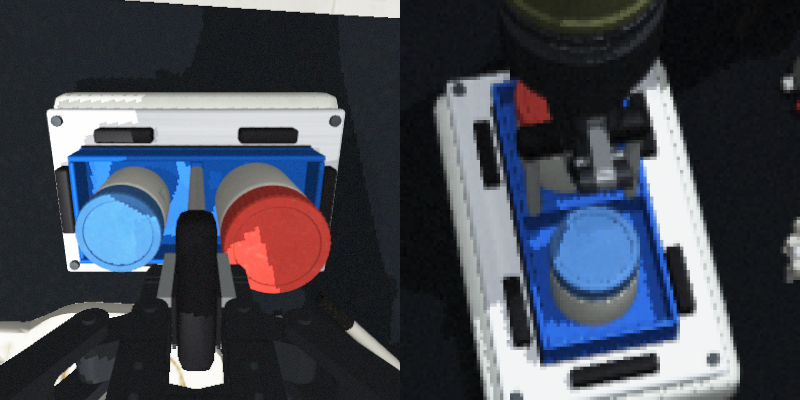

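The bar is gripped at its middle (opening 14.4 mm). Lifting gently.

>>> {"name": "jog_arm", "arguments": {
  "series": [
    {"travel":[0,0,-0.002],"turn":0},
    {"travel":[0,0,-0.004],"turn":0},
    {"travel":[0,0,-0.006],"turn":0},
    {"travel":[0,0,-0.006],"turn":0},
    {"travel":[0,0,-0.004],"turn":0},
    {"travel":[0,0,-0.002],"turn":0},
    {"travel":[0,0,0],"turn":0}
  ]
}}

```text
t: 16.95
position: [475.7, 6.7, 188.2]
tool_rot: [0.0, 0.995, -0.1, 0.0]
wrist_force: [1.3, -0.2, -5.5]
width: 14.5
```

>>> {"name": "jog_arm", "arguments": {
  "series": [
    {"travel":[0,0,-0.003],"turn":0},
    {"travel":[0,0,-0.006],"turn":0},
    {"travel":[0,0,-0.009],"turn":0},
    {"travel":[0,0,-0.01],"turn":0},
    {"travel":[0,0,-0.01],"turn":0},
    {"travel":[0,0,-0.01],"turn":0},
    {"travel":[0,0,-0.01],"turn":0},
    {"travel":[0,0,-0.009],"turn":0},
    {"travel":[0,0,-0.006],"turn":0},
    {"travel":[0,0,-0.004],"turn":0},
    {"travel":[0,0,-0.002],"turn":0},
    {"travel":[0,0,0],"turn":0}
  ]
}}

```text
t: 18.45
position: [475.6, 6.7, 267.0]
tool_rot: [0.0, 0.995, -0.1, -0.0]
wrist_force: [-0.7, 1.3, -5.1]
width: 14.3
```

>>> {"name": "jog_arm", "arguments": {
  "series": [
    {"travel":[0,0,0],"turn":0},
    {"travel":[0,0,0],"turn":0},
    {"travel":[0,0,0],"turn":0},
    {"travel":[0,0,0],"turn":0},
    {"travel":[0,0,0],"turn":0},
    {"travel":[0,0,0],"turn":0},
    {"travel":[0,0,0],"turn":0},
    {"travel":[0,0,0],"turn":0},
    {"travel":[0,0,0],"turn":0},
    {"travel":[0,0,0],"turn":0},
    {"travel":[0,0,0],"turn":0},
    {"travel":[0,0,0],"turn":0}
  ]
}}

```text
t: 19.95
position: [475.6, 6.6, 267.1]
tool_rot: [0.0, 0.995, -0.1, 0.0]
wrist_force: [-0.1, -0.7, -4.1]
width: 14.4
```

```bash
python3 - <<'E'
from h import *
c=manip.capture('wrist');d=manip.capture('side')
o=np.zeros((400,800,3),np.uint8);o[:,:400]=c['pixels'][:,120:520];o[:,400:]=cv2.resize(d['pixels'][130:330,250:450],(400,400),interpolation=3)
cv2.imwrite('pics/h4.png',o[:,:,::-1])
E
```

```text
(no output)
```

View pics/h4.png

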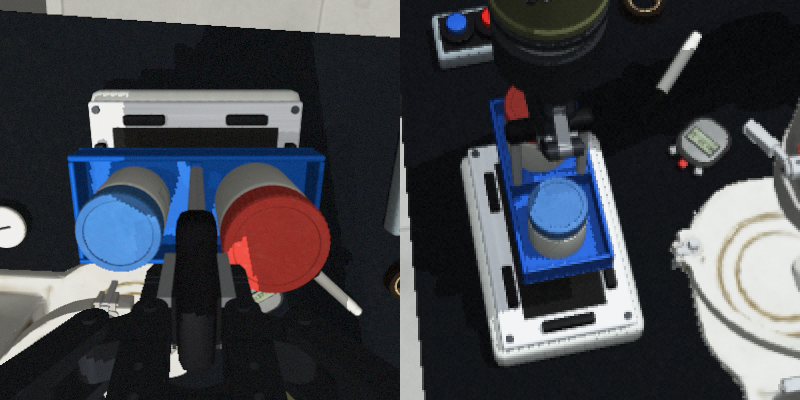

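The carrier hangs in the air. Its image in the wrist view is the same as at the grasp (tray top edge at row 155), so it is level and has not slipped, and both jars are in it. I'll hold a little longer, then hand in.

>>> {"name": "jog_arm", "arguments": {
  "series": [
    {"travel":[0,0,0],"turn":0},
    {"travel":[0,0,0],"turn":0},
    {"travel":[0,0,0],"turn":0},
    {"travel":[0,0,0],"turn":0},
    {"travel":[0,0,0],"turn":0},
    {"travel":[0,0,0],"turn":0},
    {"travel":[0,0,0],"turn":0},
    {"travel":[0,0,0],"turn":0}
  ]
}}

```text
t: 21.05
position: [475.6, 6.7, 267.1]
tool_rot: [0.0, 0.995, -0.1, -0.0]
wrist_force: [-0.7, 0.1, -4.9]
width: 14.4
```

```bash
python3 -c "
from cell import manip
print(manip.job_done())"
```

```text
the job is handed in; nothing more can be done
None
```

I pressed red, yellow and blue in that order, then lifted the carrier about 103 mm by its handle and held it there for about 2.6 s. I handed the job in at about 21 s with the carrier still held; no verdict is reported.

- **Keys:** each was pushed until it bottomed, at 12, 16 and 9 N, and released before the next. I stayed clear of the green key. Full travel is judged from force and height, since key travel can't be read directly.
- **Carrier:** the last readings showed the arm steady at 267 mm, about 5 N of load and the finger opening at 14.4 mm. The wrist picture matched the one at the grasp, so the carrier is level and hasn't slipped, and both jars are standing in it.
- **What disagreed:** the fingertips touched the keys with the TCP reading at about 39 mm, while the cameras put the key tops at about 52 mm. By the stated 11 mm nose the tips should have been lower, at about 28 mm. I set the grasp height from contact and cameras instead. The finger opening also read 14.4 mm on the 16 mm bar.

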